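# Close a kraft can in the bench press

### The arm

A 7-joint arm with a two-finger parallel gripper is mounted at the origin on a cart in front of the work surface, level with it; the furniture and walls round the work are solid. World frame = base frame: x ahead of the robot, y to its left, z up, the work surface at z = 0. Lengths are in m, angles in degrees, forces in N, time in s.
With the tool pointing down it reaches from about 0.425 to 0.875 m from the base axis. Payload 4.7 kg.
Tool frame: the origin (TCP) lies between the finger pads; the fingertips stand 11 mm ahead of it and the grasp point (between the pads) lies 8 mm behind it (env.tcp_to_tips is the distance from the TCP to the fingertips, in m); z points along the fingers, y is the line along which they close (so a half turn about z gives the same grasp; the last joint's range is limited). The gripper opens to 87 mm and grips with 3 to 60 N. Pads are 19 mm wide; open, the fingers measure 117 mm over their backs; the gripper's body (75 mm by 190 mm) begins 51 mm behind the grasp point.
Start: joints at [-62.905, 18.392, -4.016, 83.108, 1.295, 78.541, -3.26], TCP at [0.288, 0.583, 0.234] pointing down, gripper open.
Joint ranges: [-163.93, 163.93], [-17.29, 119.83], [-79.2, 71.16], [3.27, 140.29], [-89.18, 269.18], [5.43, 117.66], [-154.24, 154.24]. Speed limits (degrees/s): [147.25, 147.25, 180, 180, 180, 180, 180].

### API

Orientations are given as [roll, pitch, yaw] about the fixed x, y, z axes, in that order (R = Rz(yaw) Ry(pitch) Rx(roll)).
In Python, from cell import env, viewer gives the robot as it stands.
- The arm moves only by the tool step_arm, never from a script. Its arguments are lists of equal length, an entry for each row: "delta_pos": the shift along the tool's x, y, z in units of 0.2 m (1.0 is 0.2 m), a list of three; "rot": the turn, a rotation vector about the tool's x, y, z in units of 1.5 rad (1.0 is 1.5 rad), a list of three; "gripper": the gripper command: -1 is shut, 1 is fully open, values between are in proportion. A call has 1 to 20 rows; each row is the pose to reach, as a shift and turn from the pose commanded when the call began, along the tool's axes at that moment; what a row does not reach only later rows make up. A row lasts 1/8 s, in which the tool goes at most 62.5 mm and 10.7 degrees, less where a joint would pass 70% of its speed; a pose out of reach is approached as far as the arm can. A call with a number of a shift or a turn outside -1 to 1 is refused whole. A call with a gripper value outside its range is refused whole. The fingers move at their own pace and stop on an object; "squeeze" is the grip in N (left out, the last holds). Time passes only in rows, so rows that repeat a pose let the fingers close. It gives the time, the measured TCP pose, the force, the opening and the grip force at its end, in the units of the state.
- env.get_obs(): the state, without advancing time (a new reading comes with each control period).
- viewer.read_camera(name): name is "scene" or "top" or "wrist"; returns a dict with "img" (384x512x3 uint8, red, green, blue), "fx", "fy", "cx", "cy" (pixels), "pose" (4x4, takes a point from camera to world coordinates). Camera axes: x right, y down, z forward; pixel columns grow to the right and rows downward; lengths in m; the calibration is good to about 2 mm. A picture is of the moment at which its call begins. There is no depth.
- env.sign_off(): hands the job in; it is judged then, once.
The state is a dict: "time_s": time; "qpos": joint angles; "joint_velocities": joint speeds; "effort": joint torques, N m; "tool_pos": TCP position; "tool_rot": TCP orientation; "force": force on the tool from outside, world axes, zero at the start; "wrist_torque": the same for the moment, N m; "grip_width": finger opening in m; "grasp_force": force on a finger pad.
Only numpy, scipy, OpenCV 4.12 (cv2) and the standard library are available. Lean on these libraries where they do the work, as an engineer would, in place of code of your own. Each camera call takes 0.05 s, during which the arm holds its last target. There are 200 camera calls.

### The job

One kraft can stands on the press's base plate at the start of the guide fence, with its tin lid still sticking up. Slide it, upright on the plate and kept against the fence all the way, in under the press head until it sits home against the slanted end stop; then swing the press lever down to press the lid fully in, and let the lever come back up, leaving the can in its place. Leave everything else on the bench where it is.

Things in the scene. Friction and masses are not known exactly. Their poses are not given: they have to be found in the camera images.
- press: Grey bench arbor press, fixed. Origin: on the ram's axis, on the worktop, under the base plate; z up; y runs along the guide fence from the infeed end (-y) to the end stop (+y); x points from the open front of the lane to the fence. Base plate 8 mm thick, x -75 to +50, y -275 to +170 mm, no rim at the front. Column behind the fence, x +56 to +118 mm, its foot to +133 mm.
- fence (a point): Guide fence of the press: straight polished steel strip 7 mm thick, slippery to the can (friction about 0.25). Point: the middle of its front top edge, 42 mm above the worktop. Front face at x = +32 mm in the press's frame, y -275 to +100 mm. Axes as the press's.
- nest (a point): The can's place: on top of the base plate (8 mm above the worktop), on the ram's axis. A steel end stop, 34 mm tall over the plate, its face slanted 25 degrees from the x axis, steers the can to the fence: a 64 mm can touching both fence and stop stands exactly here. Axes as the press's.
- head (a point): Press head over the can's place. Point: middle of the lower front edge, 126 mm above the worktop. The head is 76 mm wide (press y -38 to +38), runs from here (x -32 mm) back to the column, top 218 mm; the ram foot under it (54 mm diameter) hangs to 99 mm. No room for an upright gripper beside a can in its place: lean the tool back 25 to 50 degrees, tips under the head.
- can_center (a point): The can to be closed: round kraft can, steel rims, paper band, 64 mm diameter, body 62 mm tall, 0.16 to 0.33 kg, on the base plate 110 to 200 mm before its place, within 6 mm of the fence. Point: on its axis, 31 mm above its underside. The tin lid (57 mm diameter) stands proud: top 71 mm above the underside, 65 mm when home. Slippery on the polished lane: 1 to 3 N slide it.
- can_lid (a joint): How far the can's tin lid is pressed in, m: 0 = standing proud, 0.006 = hard home (the press takes it to within 0.0005 of that). A tight plug: it needs about 20 N, stays where it is left, and is to be pressed by the ram.
- lever_arm (a joint): Press lever angle, rad: 0 = up, held by a spring; 0.855 = down at its stop. Axis parallel to the press's y, at x = +40, y = +64, z = 172 mm in its frame. Drives the ram down 30 mm per rad; the foot meets a proud lid at 0.67 rad. Springs back when let go. Pressing the knob down takes 2 to 4 N at first, 7 to 10 N while the lid goes in.
- knob (a point): Centre of the black ball knob, 34 mm diameter, on the end of the lever (13 mm rod), 150 mm from its axis, beside the head towards the robot. Lever up: arm points to the press's -x, 30 degrees above level, knob at x -90, y +64, z 247 mm in the press's frame; lever down: 19 degrees below level, x -102, z 123 mm. Axes turn with the lever (lever up: as the press's).
- done_can_a_center (a point): A finished kraft can, same size as the one to be closed but with its lid fully home (65 mm tall in all). Leave it alone. Point: its centre, 31 mm above its underside. This one stands on the base plate past the end stop.
- done_can_b_center (a point): A finished kraft can, same size as the one to be closed but with its lid fully home (65 mm tall in all). Leave it alone. Point: its centre, 31 mm above its underside. This one stands on the worktop to the left.
- done_can_c_center (a point): A finished kraft can, same size as the one to be closed but with its lid fully home (65 mm tall in all). Leave it alone. Point: its centre, 31 mm above its underside. This one stands on the worktop to the left.
- lid_stack: Stack of spare tin lids, 57 mm diameter, 25 mm tall, on the worktop; origin at the centre of its underside. Leave it alone.
- spool: Spool of red ribbon lying on the worktop, 72 mm diameter, 32 mm tall. Origin on the worktop, 34 mm from the centre of the spool. Leave it alone.
- shears: Scissors with red handles lying on the worktop, 199 mm long; origin at the middle of the underside. Leave them alone.
- pen: Marker pen lying on the worktop, 135 mm long, 16 mm thick; origin at the middle of the underside. Leave it alone.
- can: The same can as a body; origin at the centre of its underside, z up along its axis.
Things that resemble listed ones, but are neither listed nor needed, are in the scene too. Leave any orange look-alike of the can alone.

How it is judged:
By the outcome, as a careful person would: the job done as asked, in the order asked, and still so for the second after the job is handed in, with the robot touching nothing.
It also fails if it takes over 51 s, if anything falls off the work surface, if the arm or the gripper's body presses on something with over 40 N, if the wrist force passes 120 N, or if a joint passes its speed limit or range.

## Working session

There is one attempt and no reset: what is moved stays moved. The work goes in short steps, Python scripts to look and compute and a tool call to move; the robot and the scene stay as the last step left them, time stands still between calls to the robot, and variables do not carry over. Pictures are saved under pics/ and viewed, at most 10 in all, crops included, and the job is handed in when it is done.

Besides the shell and the picture viewer there is one more tool, called after "Call:" as name(argument=value, ...) on one line, values as JSON. step_arm: Moves the arm, as the interface text tells. Shifts and turns lie within -1 to 1; 1 stands for 0.2 m of shift or 1.5 rad of turn. Its arguments: {"type":"object","properties":{"delta_pos":{"type":"array"},"rot":{"type":"array"},"gripper":{"type":"array"},"squeeze":{"type":"number"}},"required":["delta_pos","rot","gripper"]}

```bash
mkdir -p pics; ls; python3 - <<'E'
from cell import env, viewer
import cv2, numpy as np
for n in ["scene","top"]:
    c=viewer.read_camera(n); cv2.imwrite(f"pics/{n}0.png",cv2.resize(c["img"][:,:,::-1],(800,600),interpolation=cv2.INTER_CUBIC)); np.savez(f"pics/{n}0.npz",**c)
    print(n,c["fx"],c["fy"],c["cx"],c["cy"]); print(np.round(c["pose"],4))
o=env.get_obs(); print(o)
E
```

```text
pics
scene 362.58812362405007 362.58812362405007 251.24101627319607 187.9779637323891
[[ 0.7901 -0.3602  0.4959 -0.2156]
 [-0.6125 -0.4945  0.6167 -0.9817]
 [ 0.0231 -0.791  -0.6113  1.1256]
 [ 0.      0.      0.      1.    ]]
top 349.4887802996268 349.4887802996268 254.5733167030286 194.69865346699794
[[ 0.0042 -0.9923  0.1237  0.4147]
 [-0.9999 -0.0061 -0.0146 -0.0109]
 [ 0.0153 -0.1236 -0.9922  1.3109]
 [ 0.      0.      0.      1.    ]]
{'time_s': 0.1, 'qpos': array([-62.90517439,  18.43477173,  -4.01538693,  83.16674408,
         1.29633859,  78.53980114,  -3.26114412]), 'joint_velocities': array([ 0.01358292, -0.12996907,  0.00923418, -0.13250509, -0.04535852,
        0.03865364,  0.05137974]), 'effort': array([-2.68179538e-04, -4.92566693e+01, -4.05753488e-01, -3.13397777e+01,
       -6.40725810e-02,  3.95909068e-02,  6.46111243e-05]), 'tool_pos': array([0.28771148, 0.58234369, 0.23258154]), 'tool_rot': array([-1.79903985e+02,  6.69786798e-03,  1.53713734e+02]), 'force': array([-0.31323348,  0.0150962 , -0.75303849]), 'wrist_torque': array([-0.01460899,  0.03232425, -0.07240602]), 'grasp_force': 0.0, 'grip_width': 0.08703593202346031}
```

View pics/scene0.png

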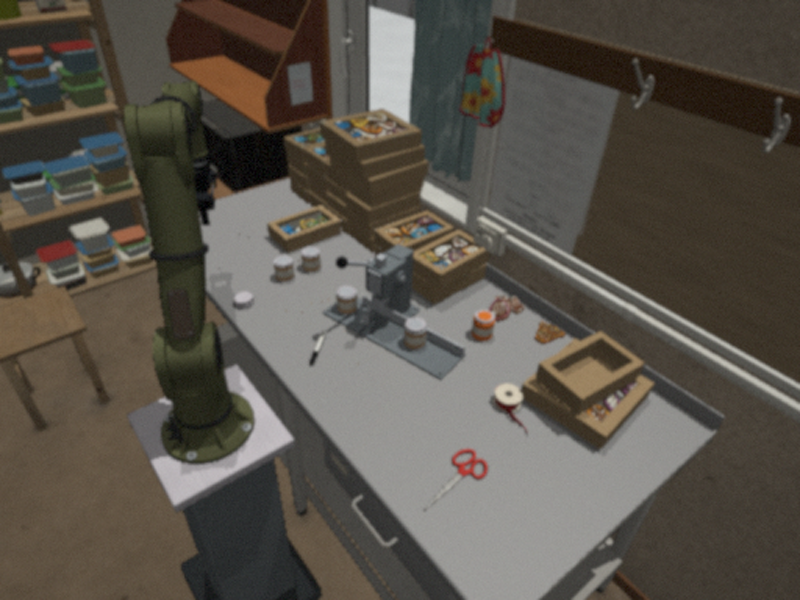

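View pics/top0.png

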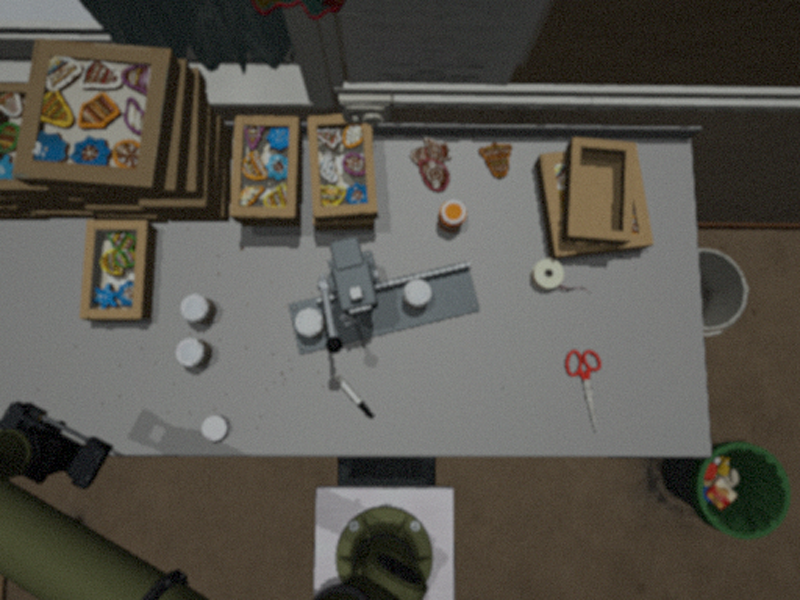

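The top picture shows the kraft can to close at (417,292) at the infeed side of the plate. The finished can on the plate is at (309,322), finished cans b and c are at (195,308) and (192,352), and the orange look-alike is at (452,215). The one on the lane next to the fence fits. I'll enlarge crops to measure it.

```bash
python3 - <<'E'
import cv2, numpy as np
t=np.load("pics/top0.npz")["img"][:,:,::-1]; s=np.load("pics/scene0.npz")["img"][:,:,::-1]
a=cv2.resize(t[145:235,180:312],None,fx=6,fy=6,interpolation=cv2.INTER_CUBIC)
b=cv2.resize(s[150:246,190:318],None,fx=6,fy=6,interpolation=cv2.INTER_CUBIC)
cv2.imwrite("pics/tc.png",cv2.convertScaleAbs(a,alpha=1.6)); cv2.imwrite("pics/sc.png",cv2.convertScaleAbs(b,alpha=1.6))
E
```

```text
(no output)
```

View pics/tc.png

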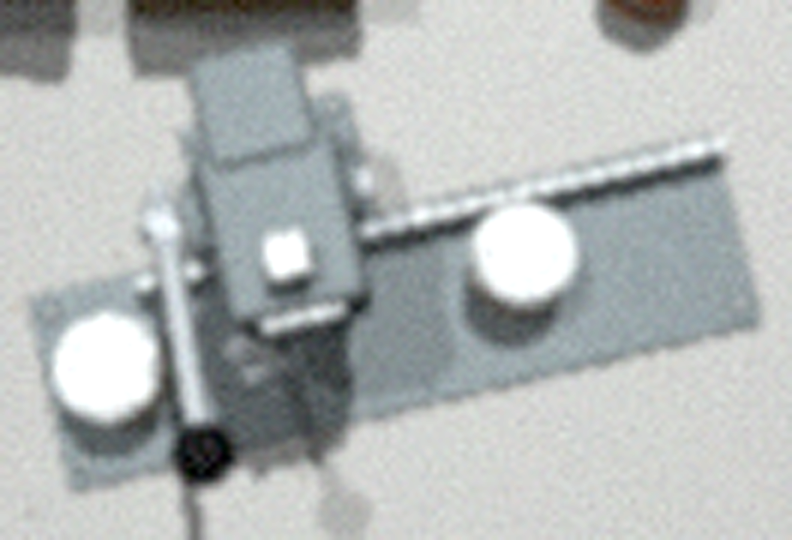

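View pics/sc.png

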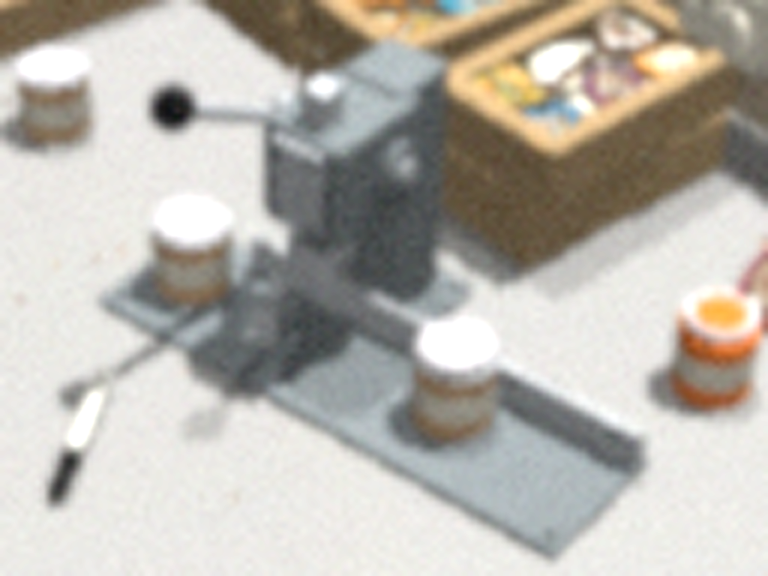

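The crops confirm it. The can in the lane has its lid centre at (524,255) in the top crop and (458,343) in the scene crop. The plate corners, fence end and knob are visible in both, so I'll fit the press pose from those.

```bash
cat > h.py <<'E'
import numpy as np
from scipy.spatial.transform import Rotation as R
def proj(c,P):
    T=np.linalg.inv(c["pose"]); p=T[:3,:3]@P+T[:3,3]
    return np.array([c["fx"]*p[0]/p[2]+c["cx"],c["fy"]*p[1]/p[2]+c["cy"]])
def p2w(q,P): # press(m)->world
    a=q[2]; return np.array([q[0]+np.cos(a)*P[0]-np.sin(a)*P[1], q[1]+np.sin(a)*P[0]+np.cos(a)*P[1], P[2]])
E
python3 - <<'E'
from h import *
from scipy.optimize import least_squares
C={n:dict(np.load(f"pics/{n}0.npz")) for n in("top","scene")}
off={"top":(180,145),"scene":(190,150)}
obs=[("top",(-75,-275,8),762,326),("top",(-75,170,8),75,492),("top",(50,170,8),30,298),("top",(-90,64,247),204,453),("top",(32,-275,42),724,160),
("scene",(-75,-275,8),553,557),("scene",(-75,170,8),102,298),("scene",(-90,64,247),170,107),("scene",(32,-275,42),637,445)]
px=lambda n,u,v: (np.array([u,v])+.5)/6-.5+off[n]
f=lambda q: np.concatenate([proj(C[n],p2w(q,np.array(P)/1000))-px(n,u,v) for n,P,u,v in obs])
r=least_squares(f,[.55,.05,.2],loss="soft_l1"); q=r.x
print(q,np.degrees(q[2])); print(np.round(f(q).reshape(-1,2),2))
can=[("top",.0795,524,255),("scene",.0795,458,343)]
for n,z,u,v in can:
    g=least_squares(lambda w: proj(C[n],p2w(q,np.array([w[0],w[1],z])))-px(n,u,v),[0,-.15]); print(n,"can press frame mm",g.x*1000)
print("nest",p2w(q,np.array([0,0,.008])),"knob",p2w(q,np.array([-.09,.064,.247])))
np.save("q.npy",q)
E
```

```text
[0.57031699 0.05674552 0.23789035] 13.630113239334458
[[ 0.64  0.05]
 [-0.91 -0.18]
 [-0.42 -0.42]
 [-0.08  0.4 ]
 [ 1.28 -1.29]
 [-0.43  0.25]
 [-1.07  0.18]
 [ 0.04  0.6 ]
 [ 0.18 -0.32]]
top can press frame mm [  -5.71832952 -132.03898303]
scene can press frame mm [   0.75071291 -132.82422038]
nest [0.57031699 0.05674552 0.008     ] knob [0.46776985 0.09773434 0.247     ]
```

```bash
cat >> h.py <<'E'
q=np.load("q.npy")
def tool(psi,lean): # heading psi deg from press +y towards +x ; lean deg
    yaw=np.degrees(q[2])+90-psi
    return R.from_euler("z",yaw,degrees=True)*R.from_euler("x",180,degrees=True)*R.from_euler("y",lean,degrees=True)
def push_tcp(cx,cy,gap,z,psi=30,lean=45): # TCP for front edge 'gap' behind can surface
    s=np.radians(psi); h=np.array([np.sin(s),np.cos(s)])
    e=np.array([cx,cy])-(.032+gap)*h; Rm=tool(psi,lean).as_matrix()
    return p2w(q,np.array([*e,z]))-.011*Rm[:,2]-.0095*Rm[:,0]
def cmd(p,r,p0=None,r0=None):
    from cell import env
    o=env.get_obs(); p0=o["tool_pos"] if p0 is None else p0
    r0=R.from_euler("xyz",o["tool_rot"],degrees=True) if r0 is None else r0
    d=r0.inv().apply(np.array(p)-p0)/.2; w=(r0.inv()*r).as_rotvec()/1.5
    print("dpos",np.round(d,3),"rot",np.round(w,3), "target",np.round(p,3),r.as_euler("xyz",degrees=True).round(1))
E
python3 - <<'E'
from h import *
T=push_tcp(-.003,-.132,.025,.040); r=tool(30,45)
pre=T+[0,0,.0]-.08*r.as_matrix()[:,2]
print(T,pre)
cmd([.288,.583,.38],tool(30,0))
cmd([.42,.2,.38],tool(30,0)); cmd([pre[0],pre[1],.38],tool(30,0))
cmd(pre,r,[pre[0],pre[1],.38],tool(30,0))
cmd(T,r,pre,r)
E
```

```text
[ 0.57835752 -0.14084137  0.04106066] [ 0.5624144  -0.19511675  0.0976292 ]
dpos [ 0.     0.002 -0.737] rot [-0.001  0.001  0.932] target [0.288 0.583 0.38 ] [180.    0.   73.6]
dpos [-1.44  -1.422 -0.735] rot [-0.001  0.001  0.932] target [0.42 0.2  0.38] [180.    0.   73.6]
dpos [-2.953 -2.878 -0.732] rot [-0.001  0.001  0.932] target [ 0.562 -0.195  0.38 ] [180.    0.   73.6]
dpos [ 0.    -0.     1.412] rot [ 0.     0.524 -0.   ] target [ 0.562 -0.195  0.098] [180.  -45.   73.6]
dpos [-0.   0.   0.4] rot [0. 0. 0.] target [ 0.578 -0.141  0.041] [180.  -45.   73.6]
```

Call:
step_arm(delta_pos=[[0, 0, -0.73], [0, 0, -0.73], [-1, -0.98, -0.73], [-1, -0.98, -0.73], [-1, -0.98, -0.73], [-1, -0.98, -0.73], [-1, -0.98, -0.73], [-1, -0.98, -0.73]], rot=[[0, 0, 0], [0, 0, 0.1], [0, 0, 0.2], [0, 0, 0.32], [0, 0, 0.44], [0, 0, 0.56], [0, 0, 0.6], [0, 0, 0.6]], gripper=[-1, -1, -1, -1, -1, -1, -1, -1], squeeze=10)

```text
time_s: 1.1
tool_pos: [0.3816, 0.3165, 0.3801]
tool_rot: [180.0, -0.0, 101.9]
force: [-0.4, 0.6, 0.9]
grip_width: 0.0151
grasp_force: 0.0
```

```bash
python3 - <<'E'
from h import *
from cell import env
o=env.get_obs(); print(o["time_s"],o["tool_pos"],o["tool_rot"],o["qpos"],o["grip_width"])
cmd([.562,-.195,.38],tool(30,0))
E
```

```text
1.1 [0.38155688 0.31646644 0.38005103] [ 1.79950190e+02 -4.23239755e-02  1.01930808e+02] [-51.89818399  -2.55725442   8.80673318  90.18372544   0.38126097
  92.27884236 -31.15369946] 0.015083374763558338
dpos [-2.689e+00  3.540e-01 -1.000e-03] rot [ 0.    -0.001  0.329] target [ 0.562 -0.195  0.38 ] [180.    0.   73.6]
```

Call:
step_arm(delta_pos=[[-1, 0.13, 0], [-1, 0.13, 0], [-1, 0.13, 0], [-1, 0.13, 0], [-1, 0.13, 0]], rot=[[0, 0, 0.1], [0, 0, 0.2], [0, 0, 0.3], [0, 0, 0.329], [0, 0, 0.329]], gripper=[-1, -1, -1, -1, -1])

```text
time_s: 1.72
tool_pos: [0.4478, 0.1297, 0.3793]
tool_rot: [-180.0, -0.0, 74.0]
force: [-0.7, 1.5, -0.3]
grip_width: 0.0005
grasp_force: 0.0
```

```bash
python3 - <<'E'
from h import *
cmd([.562,-.195,.38],tool(30,0))
E
```

```text
dpos [-1.403  0.996 -0.005] rot [-0.    -0.     0.004] target [ 0.562 -0.195  0.38 ] [180.    0.   73.6]
```

Call:
step_arm(delta_pos=[[-1, 0.71, 0], [-1, 0.71, 0], [-1, 0.71, 0], [-1, 0.71, 0], [-1, 0.71, 0]], rot=[[0, 0, 0.004], [0, 0, 0.004], [0, 0, 0.004], [0, 0, 0.004], [0, 0, 0.004]], gripper=[-1, -1, -1, -1, -1])

```text
time_s: 2.35
tool_pos: [0.5296, -0.1049, 0.3789]
tool_rot: [-180.0, 0.1, 73.4]
force: [0.8, 0.3, 0.5]
grip_width: 0.0002
grasp_force: 0.0
```

```bash
python3 - <<'E'
from h import *
from cell import env
print(env.get_obs()["qpos"])
cmd([.562,-.195,.25],tool(30,45))
E
```

```text
[-27.84698017   2.75570111  38.05458762  85.65184992  -1.56390398
  92.21111843  -6.495294  ]
dpos [-0.384  0.284  0.645] rot [ 0.001  0.525 -0.003] target [ 0.562 -0.195  0.25 ] [180.  -45.   73.6]
```

Call:
step_arm(delta_pos=[[-0.38, 0.28, 0.1], [-0.38, 0.28, 0.3], [-0.38, 0.28, 0.645], [-0.38, 0.28, 0.645], [-0.38, 0.28, 0.645], [-0.38, 0.28, 0.645], [-0.38, 0.28, 0.645]], rot=[[0, 0.1, 0], [0, 0.2, 0], [0, 0.3, 0], [0, 0.4, 0], [0, 0.5, 0], [0, 0.525, 0], [0, 0.525, 0]], gripper=[-1, -1, -1, -1, -1, -1, -1])

```text
time_s: 3.22
tool_pos: [0.5617, -0.19, 0.25]
tool_rot: [-179.9, -45.1, 73.6]
force: [0.3, 0.5, 1.3]
grip_width: 0.0001
grasp_force: 0.0
```

```bash
python3 - <<'E'
from h import *
from cell import env
print(env.get_obs()["qpos"])
T=push_tcp(-.003,-.132,.025,.040); r=tool(30,45)
cmd(T-.08*r.as_matrix()[:,2],r); cmd(T,r)
E
```

```text
[  7.57503381  26.21858796  41.66599556  90.04063884 -53.56664916
  99.26227973  39.35204528]
dpos [-0.557  0.011  0.521] rot [-0.001 -0.001  0.   ] target [ 0.562 -0.195  0.098] [180.  -45.   73.6]
dpos [-0.557  0.012  0.921] rot [-0.001 -0.001  0.   ] target [ 0.578 -0.141  0.041] [180.  -45.   73.6]
```

Call:
step_arm(delta_pos=[[-0.557, 0.011, 0.521], [-0.557, 0.011, 0.521], [-0.557, 0.011, 0.521], [-0.557, 0.011, 0.521], [-0.557, 0.011, 0.7], [-0.557, 0.011, 0.88], [-0.557, 0.011, 0.92], [-0.557, 0.011, 0.92]], rot=[[0, 0, 0], [0, 0, 0], [0, 0, 0], [0, 0, 0], [0, 0, 0], [0, 0, 0], [0, 0, 0], [0, 0, 0]], gripper=[-1, -1, -1, -1, -1, -1, -1, -1])

```text
time_s: 4.22
tool_pos: [0.5788, -0.1433, 0.0439]
tool_rot: [179.8, -45.1, 73.7]
force: [0.0, -0.6, 0.6]
grip_width: 0.0004
grasp_force: 0.0
```

```bash
python3 - <<'E'
from h import *
from cell import env,viewer
import cv2
o=env.get_obs();print(o["qpos"])
out=[]
for n,(x,y) in {"top":(180,145),"scene":(190,150)}.items():
    c=viewer.read_camera(n); out.append(cv2.resize(c["img"][y:y+100,x:x+133,::-1],(400,300),interpolation=cv2.INTER_CUBIC))
w=cv2.resize(viewer.read_camera("wrist")["img"][:,:,::-1],(400,300))
out=cv2.convertScaleAbs(np.vstack([np.hstack(out),np.hstack([w,w*0])]),alpha=1.5)
cv2.imwrite("pics/a1.png",out)
r=tool(30,45); r0=r; p0=push_tcp(-.003,-.132,.025,.040)
cmd(push_tcp(0,-.122,0,.040),r); cmd(push_tcp(0,0,0,.040),r)
E
```

```text
[  7.0213498   38.34118413  36.01679935 100.06189016 -61.811717
  84.15912959  52.76002971]
dpos [ 0.129 -0.018  0.146] rot [ 0.003 -0.001 -0.   ] target [ 0.586 -0.106  0.041] [180.  -45.   73.6]
dpos [ 0.502 -0.325  0.519] rot [ 0.003 -0.001 -0.   ] target [0.557 0.012 0.041] [180.  -45.   73.6]
```

View pics/a1.png

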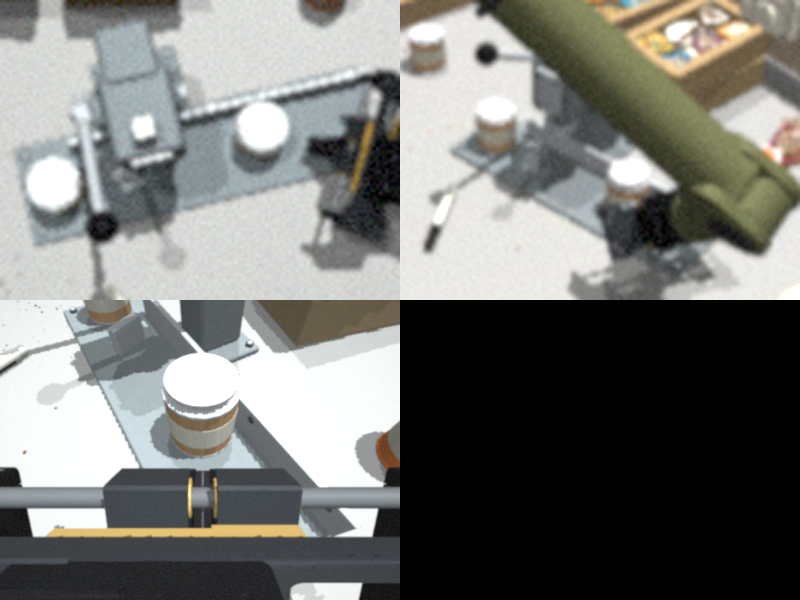

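The wrist view has the can at (200,400), centred ahead of the closed fingertips at about (203,500), with the fence to its right. I'll approach along the heading first, to seat it on the fence.

Call:
step_arm(delta_pos=[[0.03, 0, 0.04], [0.05, -0.01, 0.06], [0.07, -0.018, 0.08], [0.085, -0.018, 0.1], [0.1, -0.018, 0.115], [0.11, -0.018, 0.125], [0.12, -0.018, 0.135], [0.129, -0.018, 0.145]], rot=[[0, 0, 0], [0, 0, 0], [0, 0, 0], [0, 0, 0], [0, 0, 0], [0, 0, 0], [0, 0, 0], [0, 0, 0]], gripper=[-1, -1, -1, -1, -1, -1, -1, -1])

```text
time_s: 5.38
tool_pos: [0.5852, -0.1048, 0.0396]
tool_rot: [-180.0, -45.1, 73.5]
force: [-0.1, -1.2, 0.3]
grip_width: 0.0006
grasp_force: 0.6
```

```bash
python3 - <<'E'
from h import *
from cell import env,viewer
import cv2
o=env.get_obs();print(o["qpos"],o["force"])
w=viewer.read_camera("wrist")["img"][:,:,::-1]
cv2.imwrite("pics/a2.png",cv2.convertScaleAbs(w,alpha=1.1))
r=tool(30,45)
cmd(push_tcp(0,-.122,0,.040),r); cmd(push_tcp(0,-0.05,0,.040),r);cmd(push_tcp(0,0.0,0,.040),r)
E
```

```text
[  3.8452429   36.83421091  35.14300897 102.65596936 -62.93738677
  81.27250282  51.31289908] [-0.05730724 -1.1821746   0.29854384]
dpos [-0.001  0.006 -0.012] rot [ 0.001 -0.002 -0.001] target [ 0.586 -0.106  0.041] [180.  -45.   73.6]
dpos [ 0.218 -0.174  0.209] rot [ 0.001 -0.002 -0.001] target [ 0.569 -0.036  0.041] [180.  -45.   73.6]
dpos [ 0.371 -0.299  0.362] rot [ 0.001 -0.002 -0.001] target [0.557 0.012 0.041] [180.  -45.   73.6]
```

View pics/a2.png

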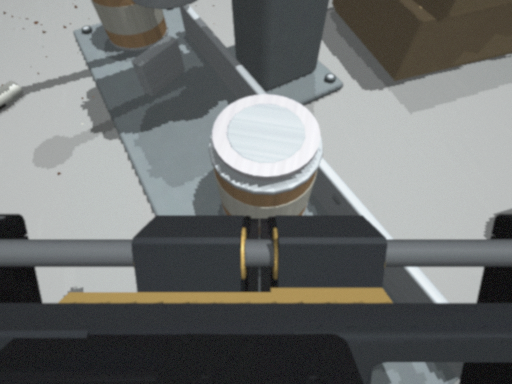

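The lid centre is at about (265,133) in the wrist view and the can is nearly on the fence. I'll measure it by ray.

```bash
cat >> h.py <<'E'
def ray(c,u,v,z): # press-frame mm of pixel at height z
    d=c["pose"][:3,:3]@np.array([(u-c["cx"])/c["fx"],(v-c["cy"])/c["fy"],1]); o=c["pose"][:3,3]
    w=o+d*(z-o[2])/d[2]-[q[0],q[1],0]; a=q[2]
    return np.round([1000*(np.cos(a)*w[0]+np.sin(a)*w[1]),1000*(-np.sin(a)*w[0]+np.cos(a)*w[1])],1)
E
python3 - <<'E'
from h import *
from cell import viewer
c=viewer.read_camera("wrist")
print("lid",ray(c,265,133,.079),"lid R",ray(c,320,140,.075),"lid L",ray(c,211,140,.075))
print("fence front top edge?",ray(c,328,168,.042),ray(c,400,250,.042),"stop?",ray(c,160,55,.042))
E
```

```text
lid [   0.8 -122.8] lid R [  25.6 -138.7] lid L [ -24.8 -109.5]
fence front top edge? [  38.2 -140.2] [  39.2 -203.8] stop? [-14.2  24.6]
```

The can sits at x≈0.8, y≈-123, so it's on the fence. I'll slide it along +y.

Call:
step_arm(delta_pos=[[0.015, -0.013, 0.012], [0.031, -0.025, 0.029], [0.047, -0.038, 0.045], [0.063, -0.051, 0.061], [0.079, -0.064, 0.077], [0.094, -0.077, 0.092], [0.11, -0.09, 0.108], [0.125, -0.102, 0.123], [0.141, -0.115, 0.139], [0.157, -0.128, 0.155], [0.172, -0.141, 0.17], [0.188, -0.153, 0.186], [0.204, -0.166, 0.202], [0.22, -0.18, 0.218]], rot=[[0, 0, 0], [0, 0, 0], [0, 0, 0], [0, 0, 0], [0, 0, 0], [0, 0, 0], [0, 0, 0], [0, 0, 0], [0, 0, 0], [0, 0, 0], [0, 0, 0], [0, 0, 0], [0, 0, 0], [0, 0, 0]], gripper=[-1, -1, -1, -1, -1, -1, -1, -1, -1, -1, -1, -1, -1, -1])

```text
time_s: 7.22
tool_pos: [0.5683, -0.0347, 0.0401]
tool_rot: [180.0, -45.1, 73.5]
force: [-0.9, -1.2, 0.1]
grip_width: 0.0006
grasp_force: 0.4
```

```bash
python3 - <<'E'
from h import *
from cell import env,viewer
import cv2
o=env.get_obs();print(o["qpos"],o["force"])
w=viewer.read_camera("wrist")["img"][:,:,::-1]; out=[cv2.resize(w,(400,300))]
c=viewer.read_camera("scene")["img"][100:250,150:350,::-1]; out.append(cv2.resize(c,(400,300)))
cv2.imwrite("pics/a3.png",cv2.convertScaleAbs(np.hstack(out),alpha=1.2))
r=tool(30,45)
cmd(push_tcp(0,-0.01,0,.040),r);cmd(push_tcp(0,0.0,0,.040),r)
E
```

```text
[ -2.06133149  31.49931327  34.24278271 110.1663919  -64.01082313
  75.69603958  49.88887239] [-0.88327686 -1.24583728  0.08503348]
dpos [ 0.118 -0.093  0.112] rot [ 0.    -0.002 -0.   ] target [0.56  0.002 0.041] [180.  -45.   73.6]
dpos [ 0.148 -0.118  0.143] rot [ 0.    -0.002 -0.   ] target [0.557 0.012 0.041] [180.  -45.   73.6]
```

View pics/a3.png

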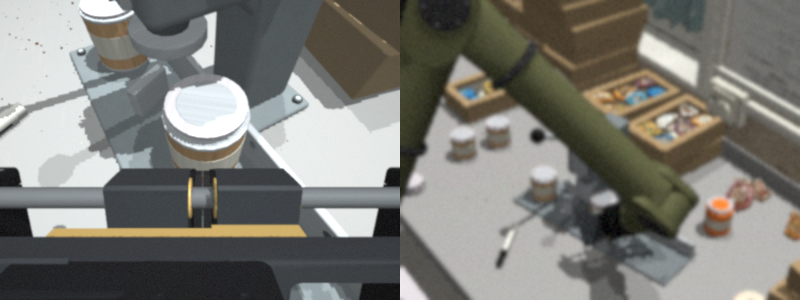

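Call:
step_arm(delta_pos=[[0.014, -0.011, 0.013], [0.028, -0.022, 0.026], [0.041, -0.033, 0.039], [0.054, -0.043, 0.052], [0.067, -0.053, 0.064], [0.08, -0.063, 0.076], [0.092, -0.073, 0.088], [0.104, -0.083, 0.1], [0.115, -0.092, 0.111], [0.124, -0.099, 0.12], [0.132, -0.105, 0.128], [0.138, -0.11, 0.134], [0.142, -0.114, 0.138]], rot=[[0, 0, 0], [0, 0, 0], [0, 0, 0], [0, 0, 0], [0, 0, 0], [0, 0, 0], [0, 0, 0], [0, 0, 0], [0, 0, 0], [0, 0, 0], [0, 0, 0], [0, 0, 0], [0, 0, 0]], gripper=[-1, -1, -1, -1, -1, -1, -1, -1, -1, -1, -1, -1, -1])

```text
time_s: 8.95
tool_pos: [0.5577, 0.0095, 0.0407]
tool_rot: [180.0, -45.1, 73.5]
force: [-0.5, -0.7, -0.4]
grip_width: 0.0006
grasp_force: 0.3
```

```bash
python3 - <<'E'
from h import *
from cell import env
r=tool(30,45); print(env.get_obs()["qpos"])
cmd(push_tcp(0,0.0,0,.040),r);cmd(push_tcp(0,0.003,0,.040),r)
E
```

```text
[ -5.81995131  28.23729815  33.37423252 114.36275283 -64.95428528
  71.96848298  48.54431373]
dpos [ 0.01  -0.006  0.007] rot [ 0.001 -0.001 -0.001] target [0.557 0.012 0.041] [180.  -45.   73.6]
dpos [ 0.019 -0.014  0.017] rot [ 0.001 -0.001 -0.001] target [0.557 0.015 0.041] [180.  -45.   73.6]
```

Call:
step_arm(delta_pos=[[0.003, -0.0025, 0.003], [0.006, -0.005, 0.006], [0.009, -0.0075, 0.009], [0.009, -0.0075, 0.009]], rot=[[0, 0, 0], [0, 0, 0], [0, 0, 0], [0, 0, 0]], gripper=[-1, -1, -1, -1])

```text
time_s: 9.45
tool_pos: [0.5569, 0.0123, 0.0407]
tool_rot: [180.0, -45.1, 73.5]
force: [0.6, -1.6, -0.6]
grip_width: 0.0004
grasp_force: 0.3
```

Call:
step_arm(delta_pos=[[0.003, -0.0025, 0.003], [0.006, -0.005, 0.006], [0.006, -0.005, 0.006]], rot=[[0, 0, 0], [0, 0, 0], [0, 0, 0]], gripper=[-1, -1, -1])

```text
time_s: 9.82
tool_pos: [0.5565, 0.0141, 0.0407]
tool_rot: [180.0, -45.1, 73.5]
force: [-0.1, -0.8, -0.2]
grip_width: 0.0004
grasp_force: 0.4
```

Call:
step_arm(delta_pos=[[0.003, -0.0025, 0.003], [0.006, -0.005, 0.006], [0.006, -0.005, 0.006]], rot=[[0, 0, 0], [0, 0, 0], [0, 0, 0]], gripper=[-1, -1, -1])

```text
time_s: 10.2
tool_pos: [0.5564, 0.0148, 0.0407]
tool_rot: [179.9, -45.0, 73.5]
force: [0.7, -4.9, 0.3]
grip_width: 0.0005
grasp_force: 2.3
```

```bash
python3 - <<'E'
from h import *
from cell import env,viewer
import cv2
c=viewer.read_camera("wrist"); np.savez("pics/w4.npz",**c); w=c["img"][:200,60:460,::-1]
cv2.imwrite("pics/a4.png",cv2.convertScaleAbs(cv2.resize(w,(800,400),interpolation=cv2.INTER_CUBIC),alpha=1.3))
print(env.get_obs()["force"])
E
```

```text
[ 0.21690624 -5.12406786 -0.03866759]
```

View pics/a4.png

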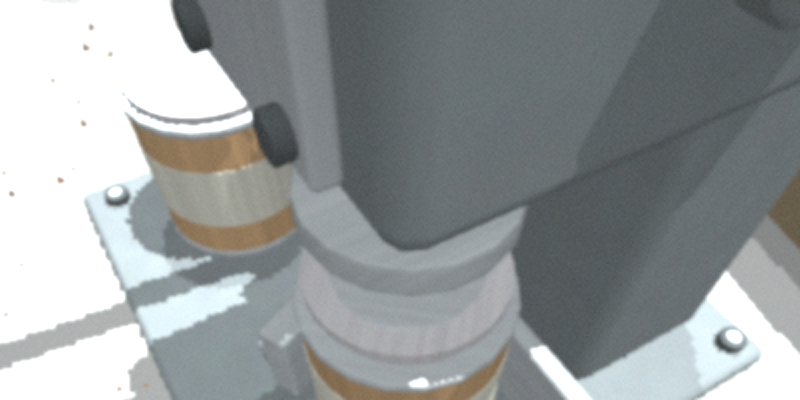

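The grip force rose to 5 N, and the picture shows the can against the stop at (285,350) under the ram foot, so it is home. I'll retreat straight back.

Call:
step_arm(delta_pos=[[-0.02, 0, -0.02], [-0.08, 0, -0.08], [-0.2, 0, -0.2], [-0.36, 0, -0.36], [-0.4, 0, -0.4], [-0.1, 0, -0.7], [0.1, 0, -0.9], [0.1, 0, -0.9], [0.1, 0, -0.9]], rot=[[0, 0, 0], [0, 0, 0], [0, 0, 0], [0, 0, 0], [0, 0, 0], [0, 0, 0], [0, 0, 0], [0, 0, 0], [0, 0, 0]], gripper=[-1, -1, -1, -1, -1, -1, -1, -1, -1])

```text
time_s: 11.38
tool_pos: [0.524, -0.0924, 0.1827]
tool_rot: [179.8, -45.2, 73.7]
force: [0.7, 0.2, 0.1]
grip_width: 0.0008
grasp_force: 0.0
```

```bash
python3 - <<'E'
from h import *
from cell import env
o=env.get_obs(); print(o["qpos"])
c=dict(np.load("pics/w4.npz")); r0=tool(30,45)
print("cam in tool",r0.inv().apply(c["pose"][:3,3]-np.array([.5564,.0148,.0407])))
cmd([.50,-.12,.38],tool(-0,0))
cmd([.50,-.12,.38],tool(-90,0))
E
```

```text
[ -1.51641749  18.51218748  41.31322445 107.1212261  -52.4767685
  86.49540691  41.13410958]
cam in tool [ 0.06786189 -0.00149025 -0.15090586]
dpos [ 0.582 -0.074 -0.814] rot [ 0.139 -0.513 -0.33 ] target [ 0.5  -0.12  0.38] [180.    0.  103.6]
dpos [ 0.582 -0.074 -0.814] rot [ 0.546 -0.313 -1.311] target [ 0.5  -0.12  0.38] [-180.     0.  -166.4]
```

Call:
step_arm(delta_pos=[[0.4, -0.05, -0.6], [0.58, -0.07, -0.81], [0.58, -0.07, -0.81], [0.58, -0.07, -0.81], [0.58, -0.07, -0.81], [0.58, -0.07, -0.81], [0.58, -0.07, -0.81]], rot=[[0.0, 0, 0], [0.03, -0.1, -0.06], [0.06, -0.2, -0.13], [0.08, -0.3, -0.2], [0.11, -0.4, -0.26], [0.139, -0.513, -0.33], [0.139, -0.513, -0.33]], gripper=[-0.63, -0.63, -0.63, -0.63, -0.63, -0.63, -0.63])

```text
time_s: 12.25
tool_pos: [0.5014, -0.1159, 0.3763]
tool_rot: [-179.6, -0.1, 104.0]
force: [-0.1, 0.2, -0.3]
grip_width: 0.0161
grasp_force: 0.0
```

```bash
python3 - <<'E'
from h import *
from cell import env,viewer
o=env.get_obs(); print(o["qpos"],o["grip_width"])
k=p2w(q,np.array([-.090,.065,.29+.011]))
print(k); cmd([k[0],k[1],.38],tool(-90,0)); cmd(k,tool(-90,0))
E
```

```text
[-22.26554685  -0.71681413  32.20381519  88.73627214   0.4225494
  92.23980585  23.96407446] 0.016097802668959185
[0.4675342  0.09870618 0.301     ]
dpos [ 1.082  0.095 -0.017] rot [-0.002 -0.004 -1.043] target [0.468 0.099 0.38 ] [-180.     0.  -166.4]
dpos [1.081 0.098 0.378] rot [-0.002 -0.004 -1.043] target [0.468 0.099 0.301] [-180.     0.  -166.4]
```

Call:
step_arm(delta_pos=[[0.15, 0.03, 0], [0.3, 0.05, 0], [0.45, 0.06, 0], [0.6, 0.07, 0], [0.75, 0.08, 0], [0.9, 0.09, 0], [1, 0.09, 0], [1, 0.09, 0], [1, 0.09, 0], [1, 0.09, 0]], rot=[[0, 0, -0.11], [0, 0, -0.22], [0, 0, -0.33], [0, 0, -0.44], [0, 0, -0.55], [0, 0, -0.66], [0, 0, -0.77], [0, 0, -0.88], [0, 0, -0.98], [0, 0, -1]], gripper=[-0.63, -0.63, -0.63, -0.63, -0.63, -0.63, -0.63, -0.63, -0.63, -0.63])

```text
time_s: 13.5
tool_pos: [0.4716, 0.0769, 0.3767]
tool_rot: [179.9, -0.4, -170.7]
force: [0.2, -0.8, -0.3]
grip_width: 0.016
grasp_force: 0.0
```

```bash
python3 - <<'E'
from h import *
from cell import env,viewer
import cv2
o=env.get_obs(); print(o["qpos"],o["grip_width"])
c=viewer.read_camera("wrist"); np.savez("pics/w5.npz",**c); cv2.imwrite("pics/a5.png",cv2.convertScaleAbs(c["img"][:,:,::-1],alpha=1.3))
k=p2w(q,np.array([-.090,.065,.29+.011])); cmd(k,tool(-90,0))
E
```

```text
[-36.08477996  -5.32845178  21.90514309  92.76652367   1.89141828
  92.53075927  85.07346994] 0.015962879560036197
dpos [0.001 0.11  0.38 ] rot [ 0.001 -0.004 -0.05 ] target [0.468 0.099 0.301] [-180.     0.  -166.4]
```

View pics/a5.png

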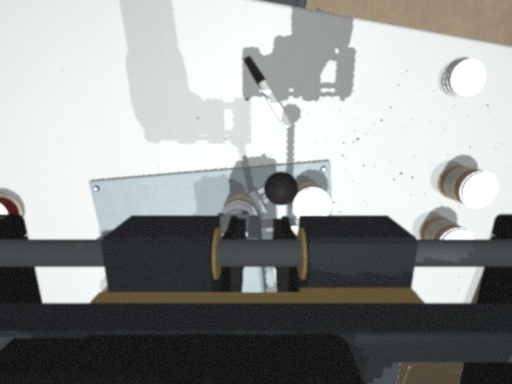

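The wrist view shows the knob at (281,187), and the finger gap is to its left, at column 258. I'll check the knob by ray.

```bash
python3 - <<'E'
from h import *
c=dict(np.load("pics/w5.npz")); print(ray(c,281,187,.247), ray(c,94,189,.008),ray(c,325,170,.008))
E
```

```text
[-90.5  65.3] [ -54.6 -265.7] [-57.6 161.3]
```

Call:
step_arm(delta_pos=[[0, 0.11, 0], [0, 0.11, 0], [0, 0.11, 0.2], [0, 0.11, 0.38], [0, 0.11, 0.38]], rot=[[0, 0, -0.05], [0, 0, -0.05], [0, 0, -0.05], [0, 0, -0.05], [0, 0, -0.05]], gripper=[-0.63, -0.63, -0.63, -0.63, -0.63])

```text
time_s: 14.18
tool_pos: [0.4663, 0.0999, 0.3]
tool_rot: [-180.0, -0.5, -166.2]
force: [-0.3, 0.5, 0.6]
grip_width: 0.0159
grasp_force: 0.0
```

```bash
python3 - <<'E'
from h import *
from cell import env
o=env.get_obs(); print(o["qpos"],o["grip_width"],o["force"])
# tips ~15mm above knob centre along the arc
for th in [0,.1,.2,.3,.4,.5,.6,.67,.75,.8,.855]:
    a=np.pi/6-th; P=np.array([.040-.15*np.cos(a),.065,.172+.15*np.sin(a)+.015+.011])
    cmd(p2w(q,P),tool(-90,0))
E
```

```text
[-37.25238542  -4.87178083  20.68719058 101.00385135   1.72583561
  84.01100466  86.94654357] 0.015910230724002737 [-0.33939969  0.48420914  0.56699569]
dpos [-0.006 -0.007  0.135] rot [-0.    -0.005  0.002] target [0.468 0.099 0.273] [-180.     0.  -166.4]
dpos [ 0.027 -0.007  0.202] rot [-0.    -0.005  0.002] target [0.461 0.097 0.26 ] [-180.     0.  -166.4]
dpos [ 0.054 -0.007  0.272] rot [-0.    -0.005  0.002] target [0.456 0.096 0.246] [-180.     0.  -166.4]
dpos [ 0.074 -0.007  0.345] rot [-0.    -0.005  0.002] target [0.452 0.095 0.231] [-180.     0.  -166.4]
dpos [ 0.086 -0.007  0.418] rot [-0.    -0.005  0.002] target [0.449 0.094 0.216] [-180.     0.  -166.4]
dpos [ 0.091 -0.007  0.493] rot [-0.    -0.005  0.002] target [0.448 0.094 0.202] [-180.     0.  -166.4]
dpos [ 0.089 -0.007  0.568] rot [-0.    -0.005  0.002] target [0.449 0.094 0.187] [-180.     0.  -166.4]
dpos [ 0.082 -0.007  0.62 ] rot [-0.    -0.005  0.002] target [0.45  0.094 0.176] [-180.     0.  -166.4]
dpos [ 0.071 -0.007  0.679] rot [-0.    -0.005  0.002] target [0.452 0.095 0.164] [-180.     0.  -166.4]
dpos [ 0.061 -0.007  0.715] rot [-0.    -0.005  0.002] target [0.454 0.095 0.157] [-180.     0.  -166.4]
dpos [ 0.048 -0.007  0.755] rot [-0.    -0.005  0.002] target [0.456 0.096 0.149] [-180.     0.  -166.4]
```

Call:
step_arm(delta_pos=[[-0.006, -0.007, 0.08], [-0.006, -0.007, 0.12], [0, -0.007, 0.15], [0.014, -0.007, 0.175], [0.027, -0.007, 0.202], [0.041, -0.007, 0.237], [0.054, -0.007, 0.272], [0.054, -0.007, 0.272]], rot=[[0, -0.005, 0], [0, -0.005, 0], [0, -0.005, 0], [0, -0.005, 0], [0, -0.005, 0], [0, -0.005, 0], [0, -0.005, 0], [0, -0.005, 0]], gripper=[-0.63, -0.63, -0.63, -0.63, -0.63, -0.63, -0.63, -0.63])

```text
time_s: 15.18
tool_pos: [0.4571, 0.0957, 0.2472]
tool_rot: [-180.0, 0.2, -166.2]
force: [-2.5, -1.6, 2.6]
grip_width: 0.0157
grasp_force: 1.8
```

```bash
python3 - <<'E'
from h import *
from cell import env,viewer
import cv2
o=env.get_obs(); print(o["grip_width"],o["force"])
c=viewer.read_camera("wrist")["img"]; s=viewer.read_camera("scene")["img"][120:220,180:313]
cv2.imwrite("pics/a6.png",cv2.convertScaleAbs(np.hstack([cv2.resize(c,(400,300)),cv2.resize(s,(400,300))])[:,:,::-1],alpha=1.3))
for th in [.2,.3,.4,.5,.6,.67,.75,.8,.855]:
    a=np.pi/6-th; P=np.array([.040-.15*np.cos(a),.065,.172+.15*np.sin(a)+.015+.011])
    cmd(p2w(q,P),tool(-90,0))
E
```

```text
0.015709738822006443 [-2.5320279  -1.58338072  2.55389715]
dpos [0.01  0.002 0.011] rot [0.    0.003 0.001] target [0.456 0.096 0.246] [-180.     0.  -166.4]
dpos [0.03  0.002 0.083] rot [0.    0.003 0.001] target [0.452 0.095 0.231] [-180.     0.  -166.4]
dpos [0.043 0.002 0.157] rot [0.    0.003 0.001] target [0.449 0.094 0.216] [-180.     0.  -166.4]
dpos [0.049 0.002 0.232] rot [0.    0.003 0.001] target [0.448 0.094 0.202] [-180.     0.  -166.4]
dpos [0.048 0.002 0.307] rot [0.    0.003 0.001] target [0.449 0.094 0.187] [-180.     0.  -166.4]
dpos [0.042 0.002 0.359] rot [0.    0.003 0.001] target [0.45  0.094 0.176] [-180.     0.  -166.4]
dpos [0.031 0.002 0.418] rot [0.    0.003 0.001] target [0.452 0.095 0.164] [-180.     0.  -166.4]
dpos [0.022 0.002 0.454] rot [0.    0.003 0.001] target [0.454 0.095 0.157] [-180.     0.  -166.4]
dpos [0.01  0.002 0.494] rot [0.    0.003 0.001] target [0.456 0.096 0.149] [-180.     0.  -166.4]
```

View pics/a6.png

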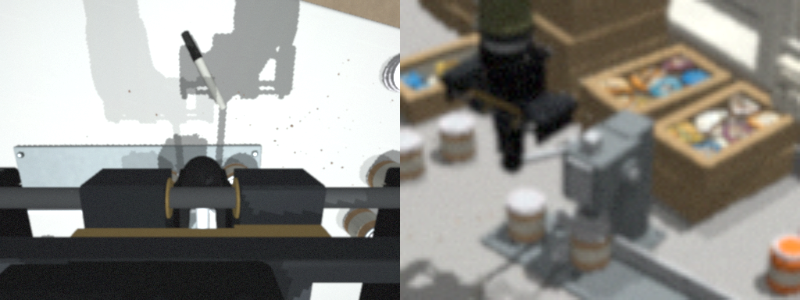

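The knob is under the fingertips at (203,165) and the lever is turning; contact is about 3.5 N. I'll continue along the arc.

Call:
step_arm(delta_pos=[[0.02, 0.002, 0.045], [0.03, 0.002, 0.083], [0.037, 0.002, 0.12], [0.043, 0.002, 0.157], [0.047, 0.002, 0.195], [0.049, 0.002, 0.232], [0.049, 0.002, 0.27], [0.048, 0.002, 0.307], [0.042, 0.002, 0.355], [0.037, 0.002, 0.385], [0.031, 0.002, 0.418], [0.031, 0.002, 0.418]], rot=[[0, 0, 0], [0, 0, 0], [0, 0, 0], [0, 0, 0], [0, 0, 0], [0, 0, 0], [0, 0, 0], [0, 0, 0], [0, 0, 0], [0, 0, 0], [0, 0, 0], [0, 0, 0]], gripper=[-0.63, -0.63, -0.63, -0.63, -0.63, -0.63, -0.63, -0.63, -0.63, -0.63, -0.63, -0.63])

```text
time_s: 16.77
tool_pos: [0.4517, 0.0949, 0.1639]
tool_rot: [180.0, 0.2, -166.2]
force: [-3.7, -3.6, 4.8]
grip_width: 0.0161
grasp_force: 2.6
```

```bash
python3 - <<'E'
from h import *
for th in [.75,.8,.855,.9]:
    a=np.pi/6-th; P=np.array([.040-.15*np.cos(a),.065,.172+.15*np.sin(a)+.015+.011])
    cmd(p2w(q,P),tool(-90,0))
E
```

```text
dpos [-0.001 -0.    -0.002] rot [0.    0.003 0.002] target [0.452 0.095 0.164] [-180.     0.  -166.4]
dpos [-0.01  -0.     0.034] rot [0.    0.003 0.002] target [0.454 0.095 0.157] [-180.     0.  -166.4]
dpos [-0.022 -0.     0.073] rot [0.    0.003 0.002] target [0.456 0.096 0.149] [-180.     0.  -166.4]
dpos [-0.034 -0.     0.105] rot [0.    0.003 0.002] target [0.458 0.096 0.143] [-180.     0.  -166.4]
```

Call:
step_arm(delta_pos=[[-0.003, -0.004, 0.015], [-0.008, -0.006, 0.034], [-0.012, -0.006, 0.05], [-0.016, -0.006, 0.065], [-0.018, -0.006, 0.073], [-0.018, -0.006, 0.073]], rot=[[0, 0, 0], [0, 0, 0], [0, 0, 0], [0, 0, 0], [0, 0, 0], [0, 0, 0]], gripper=[-0.63, -0.63, -0.63, -0.63, -0.63, -0.63])

```text
time_s: 17.52
tool_pos: [0.4553, 0.0953, 0.1496]
tool_rot: [179.9, 0.2, -166.2]
force: [-4.0, -1.9, 5.1]
grip_width: 0.0164
grasp_force: 3.3
```

Call:
step_arm(delta_pos=[[0, 0, 0.01], [0, 0, 0.015], [0, 0, 0.015]], rot=[[0, 0, 0], [0, 0, 0], [0, 0, 0]], gripper=[-0.63, -0.63, -0.63])

```text
time_s: 17.9
tool_pos: [0.4557, 0.0954, 0.1478]
tool_rot: [179.9, 0.3, -166.2]
force: [-6.3, -2.8, 13.1]
grip_width: 0.0159
grasp_force: 6.4
```

Call:
step_arm(delta_pos=[[0, 0, 0.01], [0, 0, 0.015], [0, 0, 0.015]], rot=[[0, 0, 0], [0, 0, 0], [0, 0, 0]], gripper=[-0.63, -0.63, -0.63])

```text
time_s: 18.27
tool_pos: [0.456, 0.0955, 0.1466]
tool_rot: [179.9, 0.3, -166.2]
force: [-9.8, -4.2, 23.9]
grip_width: 0.0158
grasp_force: 11.2
```

Call:
step_arm(delta_pos=[[0, 0, 0.007], [0, 0, 0.01], [0, 0, 0.01]], rot=[[0, 0, 0], [0, 0, 0], [0, 0, 0]], gripper=[-0.63, -0.63, -0.63])

```text
time_s: 18.65
tool_pos: [0.4562, 0.0956, 0.1458]
tool_rot: [179.8, 0.3, -166.2]
force: [-14.0, -5.6, 32.0]
grip_width: 0.016
grasp_force: 15.1
```

32 N at the knob and 3 mm past the computed stop height, so the lever is at its stop. I'll let it back up along the arc.

Call:
step_arm(delta_pos=[[0, 0, -0.03], [0.01, 0, -0.06], [0.025, 0, -0.11], [0.035, 0, -0.16], [0.042, 0, -0.21], [0.044, 0, -0.26], [0.042, 0, -0.31], [0.035, 0, -0.37], [0.025, 0, -0.43], [0.01, 0, -0.49], [-0.02, 0, -0.55], [-0.05, 0, -0.62], [-0.05, 0, -0.75], [-0.05, 0, -0.95], [-0.05, 0, -1]], rot=[[0, 0, 0], [0, 0, 0], [0, 0, 0], [0, 0, 0], [0, 0, 0], [0, 0, 0], [0, 0, 0], [0, 0, 0], [0, 0, 0], [0, 0, 0], [0, 0, 0], [0, 0, 0], [0, 0, 0], [0, 0, 0], [0, 0, 0]], gripper=[-0.63, -0.63, -0.63, -0.63, -0.63, -0.63, -0.63, -0.63, -0.63, -0.63, -0.63, -0.63, -0.63, -0.63, -0.63])

```text
time_s: 20.52
tool_pos: [0.4658, 0.0969, 0.3446]
tool_rot: [180.0, 0.5, -166.3]
force: [-0.5, 0.4, -0.5]
grip_width: 0.0164
grasp_force: 0.0
```

Call:
step_arm(delta_pos=[[0, 0.3, -0.3], [0, 0.6, -0.3], [0, 0.9, -0.3], [0, 1, -0.3], [0, 1, -0.3], [0, 1, -0.3]], rot=[[0, 0, 0], [0, 0, 0], [0, 0, 0], [0, 0, 0], [0, 0, 0], [0, 0, 0]], gripper=[-0.63, -0.63, -0.63, -0.63, -0.63, -0.63])

```text
time_s: 21.28
tool_pos: [0.4173, 0.2899, 0.4014]
tool_rot: [-179.9, 0.2, -166.3]
force: [0.9, 0.7, 0.2]
grip_width: 0.0157
grasp_force: 0.0
```

```bash
python3 - <<'E'
from h import *
from cell import env,viewer
import cv2
o=env.get_obs(); print(o["time_s"],o["force"],o["tool_pos"])
t=viewer.read_camera("top")["img"][145:245,180:313]; s=viewer.read_camera("scene")["img"][150:250,190:323]
S=viewer.read_camera("scene")["img"][175:250,210:310]
a=np.hstack([cv2.resize(t,(400,300)),cv2.resize(s,(400,300))]); b=np.hstack([cv2.resize(S,(400,300),interpolation=cv2.INTER_CUBIC),cv2.resize(viewer.read_camera("scene")["img"],(400,300))])
cv2.imwrite("pics/a7.png",cv2.convertScaleAbs(np.vstack([a,b])[:,:,::-1],alpha=1.5))
E
```

```text
21.275 [0.94923944 0.67772277 0.18093186] [0.41728173 0.28985345 0.4013515 ]
```

View pics/a7.png

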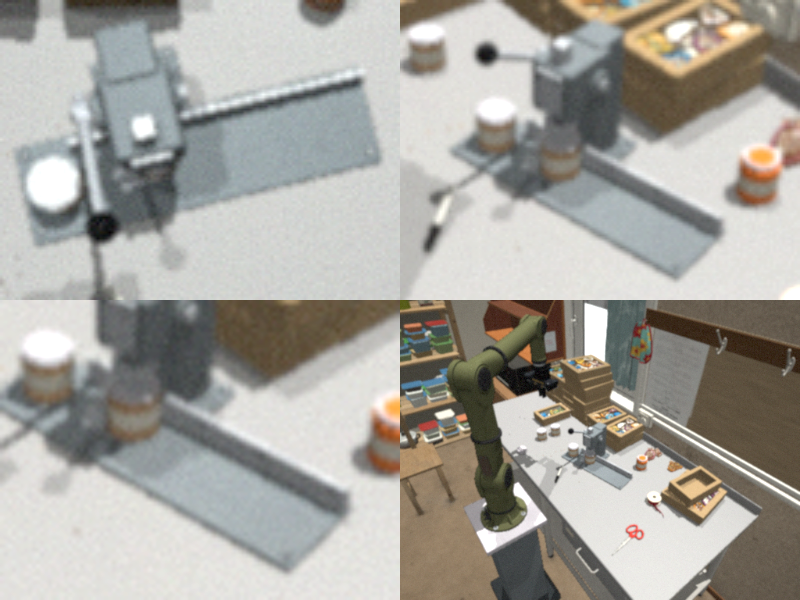

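The can stands at its place under the head at (558,155), the lever is back up at (487,52), and the rest is undisturbed. I'm handing in.

```bash
python3 -c "
from cell import env
print(env.sign_off())"
```

```text
the job is handed in; nothing more can be done
None
```

Handed in at about 21.5 s: the can sits home against fence and stop, the lever was pressed to its stop (32 N at the knob) and sprang back up, and nothing else looks moved; the lid depth is inferred from that force and height, not seen, and I viewed 11 pictures, one over the limit of 10.

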